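Hang the punch caddy on the cleat rail and snap it into its catch

ROBOT

A 7-joint arm with a two-finger parallel gripper is mounted at the origin on a cart in front of the work surface, level with it; the furniture and walls round the work are solid. World frame = base frame: x ahead of the robot, y to its left, z up, the work surface at z = 0. Lengths are in m, angles in rad, forces in N, time in s.
With the tool pointing down it reaches from about 0.35 to 0.9 m from the base axis. Payload 7.2 kg.
Tool frame: the origin (TCP) lies where the fingers leave the gripper's body, on its centre line; the fingertips stand 80 mm ahead of it and the grasp point (between the pads) lies 61 mm ahead of it; z points along the fingers, y is the line along which they close (so a half turn about z gives the same grasp; the last joint's range is limited). The gripper opens to 88 mm and grips with 3 to 60 N. Pads are 20 mm wide; open, the fingers measure 115 mm over their backs; the gripper's body (75 mm by 178 mm) begins 61 mm behind the grasp point.
Start: joints at [1.098, 0.411, -0.013, 1.596, 0.006, 1.134, -0.082], TCP at [0.246, -0.574, 0.303] pointing down, gripper open.
Joint ranges: [-2.95, 2.95], [-0.29, 1.99], [-1.47, 1.44], [0.14, 2.54], [-1.03, 4.17], [0.13, 1.85], [-2.86, 2.86]. Speed limits (rad/s): [2.39, 2.39, 3.01, 3.01, 3.14, 3.14, 3.14].

INTERFACE

Orientations are given as a 3x3 rotation matrix whose columns are the frame's x, y, z axes.
In Python, from rig import env, cams, job gives the robot as it stands.
- The arm moves only by the tool carry_out, never from a script. Its argument "rows" is a list of rows, each an object of numbers: "claw": the closure, from 0 (fully open) to 1 (shut); "tx", "ty", "tz": the shift along the tool's x, y, z in parts of the range, where 1.0 means 0.8 m; "ax", "ay", "az": the turn, a rotation vector about the tool's x, y, z in normalised numbers (1 is 2 rad). In form: [{"claw": .., "tx": .., "ty": .., "tz": .., "ax": .., "ay": .., "az": ..}, ...]. A call has 1 to 5 rows; each row is the pose to reach, as a shift and turn from the pose commanded when the call began, along the tool's axes at that moment; what a row does not reach only later rows make up. A row lasts 1/8 s, in which the tool goes at most 62.5 mm and 10.7 degrees, less where a joint would pass 70% of its speed; a pose out of reach is approached as far as the arm can. A call with a gripper value outside its range is refused whole. The fingers move at their own pace and stop on an object; "squeeze" is the grip in N (left out, the last holds). Time passes only in rows, so rows that repeat a pose let the fingers close. It gives the time, the measured TCP pose, the force, the opening and the grip force at its end, in the units of the state.
- env.get_obs(): the state, without advancing time (a new reading comes with each control period).
- cams.capture(name): name is "side" or "top" or "wrist"; returns a dict with "color" (384x512x3 uint8, red, green, blue), "mtx" (3x3 intrinsics, pixels), "rvec" (rotation vector, rad) and "tvec" (3), from world to camera coordinates, as OpenCV has them; the wrist camera has in their place "tool_from_camera" (4x4, takes a point from camera to tool coordinates, whose origin is the TCP and whose axes are the flange's). Camera axes: x right, y down, z forward; pixel columns grow to the right and rows downward; lengths in m; the calibration is good to about 2 mm. A picture is of the moment at which its call begins: read the wrist's pose just before it. There is no depth.
- job.sign_off(): hands the job in; it is judged then, once.
The state is a dict: "t": time; "q": joint angles; "dq": joint speeds; "effort": joint torques, N m; "ee_pos": TCP position; "tcp_rot": TCP orientation; "contact_force": force on the tool from outside, world axes, zero at the start; "wrist_torque": the same for the moment, N m; "finger_gap": opening from 0.0 (shut) to 1.0 (fully open); "gripper_force": force on a finger pad.
Only numpy, scipy, OpenCV 4.12 (cv2) and the standard library are available. Lean on these libraries where they do the work, as an engineer would, in place of code of your own. Each camera call takes 0.05 s, during which the arm holds its last target. There are 200 camera calls.

TASK

Hang the wooden punch caddy on the aluminium cleat rail of the bench stand: lift it by its handle, tilt its top towards the rail so that its angled rear strip goes over the rail's lip, and let it down until the lip carries it; then swing its bottom in until the spring catch snaps over its foot, so that it hangs upright and locked, in the middle of the rail. Work by feel, never bearing on the rail with more than about 12 N, and leave the other tools on the bench where they are.

Things in the scene. Friction and masses are not known exactly. Their poses are not given: they have to be found in the camera images.
- caddy: Wooden punch caddy, 0.29 to 0.43 kg, 150 mm wide, four punches fast in its block. Origin: middle of the underside, on the bench at the start; z up, own +x to its rear (strip side), handle along y. Block x -50..34, z 0..30 mm; back plate x 34..42, z 0..135. A 4 mm aluminium strip, 130 mm wide, slopes 45 deg down and rearwards from the back plate (x 42, z 126) to its free edge.
- caddy_handle (a point): Middle of the caddy's handle bar: own x -2, z 137 mm. Bar 14 mm thick (x), 28 mm high, free over 76 mm along y between two posts; the back plate is 29 mm behind it. A grip of 40 N is fine. Axes as caddy.
- caddy_strip_edge (a point): Axis of the rear strip's rounded free edge (radius 2 mm), mid-width: own x 68, y 0, z 99.8 mm. Axes as caddy.
- caddy_foot (a point): Top of the round lip at the end of the caddy's foot: own x 66.5, z 12 mm. The foot is a tongue 100 mm wide at the bottom rear, x 42..70, z 0..6; the lip at its end is x 63..70. Hung home, this end and the strip's edge both touch the rail plate. Axes as caddy.
- stand: Fixed bench stand: plywood board 250 mm wide, 192 high, on two wooden feet (y +-108, 20 wide, 16 high, reaching to x -35), aluminium rail plate (226 wide, top at z 185) on its front. Origin on the bench under the middle of the plate's front face; own +x into the board (front = -x), y along the rail, z up. Its contact forces with the caddy, summed, must stay under 45 N; the groove wedges.
- rail_groove (a point): Drawn place of the groove's bottom, mid-rail: stand x 0, z 125 mm. The lip (4 mm thick, 180 wide) slopes 45 deg up and out from here; its top is at x -20, 19 mm higher. Home, the strip's edge axis is 5 mm above the bottom, 2 mm off the plate. Plate, lip and catch really sit up to 12 mm higher or lower and 8 mm nearer or farther (slots, spacers); no reading tells: feel for it.
- catch (a joint): Spring catch, mid-rail, 30 mm wide: steel nose sliding up; 0 = down, 0.010 m = fully up. Tip 87 mm below the groove bottom, 15 mm off the plate, ramp outside. Swung in about the hooked strip, the foot lip meets the ramp at a tilt near 0.2 rad (let go, the caddy leans there), lifts it 5 mm, then it drops in front. Takes 5 to 10 N down on the handle, or a slow turn of the held caddy.
- glass_dish: Bystander: small clear glass dish, 84 mm across, 47 high; origin under its middle.
- bench_block: Bystander: square bright steel block, 64 x 64 x 20 mm; origin under its middle.
- pliers_round: Bystander: black-handled pliers lying flat, 36 x 144 x 12 mm, along own y; origin under the middle.

How it is judged:
On the way:
1. the caddy, tilted (top towards the rail) by at least 0.12 rad, has its strip in the groove behind the lip and loads the rail (angle between caddy's own z axis and vertical above 0.12 rad and contact force between caddy and stand above 0.5 N and x of caddy_strip_edge in the frame of stand between -0.018 and 0.012 m and y of caddy_strip_edge in the frame of stand between -0.03 and 0.03 m and z of caddy_strip_edge in the frame of stand between 0.114 and 0.148 m), for 0.2 s.
At the end, for the whole second after the job is handed in: The caddy hangs at rest on the stand's rail, upright within 0.05 rad, its strip in the groove (edge at groove height and depth, within the rail's adjustment), its middle within 25 mm of the rail's middle, and the catch nose is down again (under 2 mm) in front of the foot lip (angle between caddy's own z axis and vertical below 0.05 rad and value of joint catch below 0.002 m and x of caddy_strip_edge in the frame of stand between -0.018 and 0.012 m and y of caddy_strip_edge in the frame of stand between -0.025 and 0.025 m and z of caddy_strip_edge in the frame of stand between 0.114 and 0.148 m and linear speed of caddy below 0.01 m/s and angular speed of caddy below 0.1 rad/s and contact force between caddy and stand above 0.5 N); the robot touches nothing.
It fails at once if the caddy loads the rail or stand with more than 45 N, all contacts added up (contact force between caddy and stand above 45 N).
It fails at once if the robot presses on the stand with more than 15 N (contact force between any of the arm, the fingers and stand above 15 N).
It fails at once if the glass dish, steel block or pliers is moved by more than 15 mm (distance of any of glass_dish, bench_block, pliers_round from where it was at the start of the episode above 0.015 m).
It also fails if it takes over 54 s, if anything falls off the work surface, if the arm or the gripper's body presses on something with over 40 N, if the wrist force passes 120 N, or if a joint passes its speed limit or range.

## Working session

There is one attempt and no reset: what is moved stays moved. The work goes in short steps, Python scripts to look and compute and a tool call to move; the robot and the scene stay as the last step left them, time stands still between calls to the robot, and variables do not carry over. Pictures are saved under pics/ and viewed, at most 10 in all, crops included, and the job is handed in when it is done.

Besides the shell and the picture viewer there is one more tool, called after "Call:" as name(argument=value, ...), one argument or row to a line, values as JSON. carry_out: Moves the arm, as the interface text tells. Its arguments: {"type":"object","properties":{"rows":{"type":"array"},"squeeze":{"type":"number"}},"required":["rows"]}

```bash
ls; mkdir -p pics; python3 - <<'E'
from rig import env,cams,job
import cv2,json
o=env.get_obs();print({k:(v.tolist() if hasattr(v,'tolist') else v) for k,v in o.items()})
for n in("side","top"):
    c=cams.capture(n);cv2.imwrite(f"pics/{n}0.png",c["color"][:,:,::-1]);print(n,c["mtx"],c["rvec"],c["tvec"])
E
```

```text
pics
{'t': 0.0, 'q': [1.0978101241299822, 0.41188763020267966, -0.012749094926642855, 1.5970117397677341, 0.005565048283687113, 1.1342963195414848, -0.08220411434614185], 'dq': [-0.0008018482440971879, -0.0019209799546630881, -0.0021144958335875636, -0.0016814660600372733, -0.0008057003929885245, -0.00010159474585399726, 0.0007024632638296852], 'effort': [-0.0006481544551206753, -58.79506587982178, 0.641445480287075, -29.10824418067932, -0.05380935617722571, 0.018155593425035477, 0.0001539660388516495], 'ee_pos': [0.2459920601856978, -0.5741555540146707, 0.30182963823654096], 'tcp_rot': [[0.9191710210864229, 0.39385806607930174, -0.000676593833135313], [0.39385864192920106, -0.9191699342097249, 0.0014149991432232448], [-6.459588303590412e-05, -0.0015671085355693467, -0.9999987699983482]], 'contact_force': [-0.029137699979345642, -0.10776893774705258, 0.5122877624946174], 'wrist_torque': [0.09363588641652887, 0.07568960296442373, -0.04224976945326818], 'gripper_force': 0.0, 'finger_gap': 1.0007695948938158}
side [[352.36132177   0.         253.47616924]
 [  0.         352.36132177 190.86965267]
 [  0.           0.           1.        ]] [ 0.05642107 -2.8239349   1.33040408] [0.52042627 0.13081063 0.87132505]
top [[479.51315137   0.         261.69465933]
 [  0.         479.51315137 193.40305329]
 [  0.           0.           1.        ]] [ 2.02039156 -2.19143211  0.23458298] [-0.00420586  0.55389361  1.32397592]
```

View pics/side0.png

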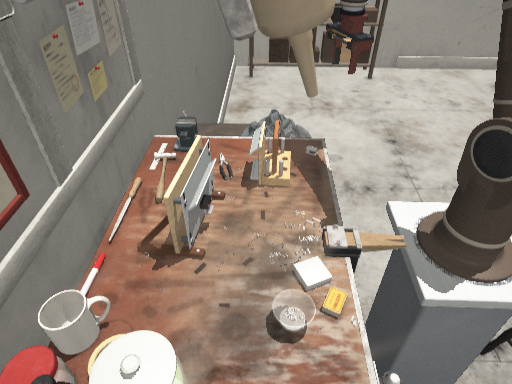

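View pics/top0.png

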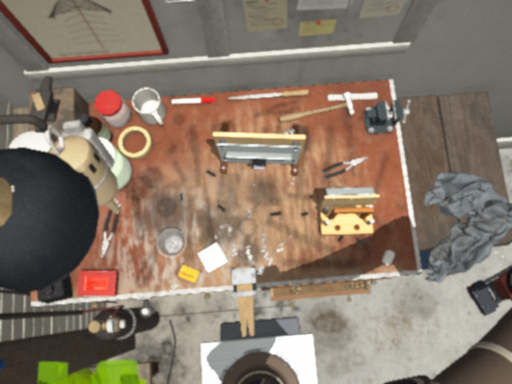

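The side view shows the stand's rail at about (195,190) and the caddy at (270,165). In the top view the stand is at (260,148), the caddy at (347,212), the pliers at (345,167), the steel block at (212,257) and the dish at (171,241). I'll enlarge the area around the stand and caddy.

```bash
cat > h.py <<'E'
import numpy as np,cv2
from rig import env,cams,job
def PR(c):
    R=cv2.Rodrigues(np.array(c["rvec"],float))[0];return R,np.array(c["tvec"],float).ravel(),np.array(c["mtx"])
def onz(c,uv,z):
    R,t,K=PR(c);o=-R.T@t;d=R.T@np.linalg.inv(K)@np.array([uv[0],uv[1],1.]);return o+d*(z-o[2])/d[2]
def proj(c,P):
    return cv2.projectPoints(np.array(P,float).reshape(-1,3),np.array(c["rvec"]),np.array(c["tvec"]),np.array(c["mtx"]),None)[0][:,0]
E
python3 - <<'E'
from h import *
c=cams.capture("top")
im=c["color"][118:248,200:390,::-1];cv2.imwrite("pics/topc.png",cv2.resize(im,None,fx=4.2,fy=4.2,interpolation=cv2.INTER_CUBIC))
c=cams.capture("side")
im=c["color"][110:255,150:300,::-1];cv2.imwrite("pics/sidec.png",cv2.resize(im,None,fx=4,fy=4,interpolation=cv2.INTER_CUBIC))
E
```

```text
(no output)
```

View pics/topc.png

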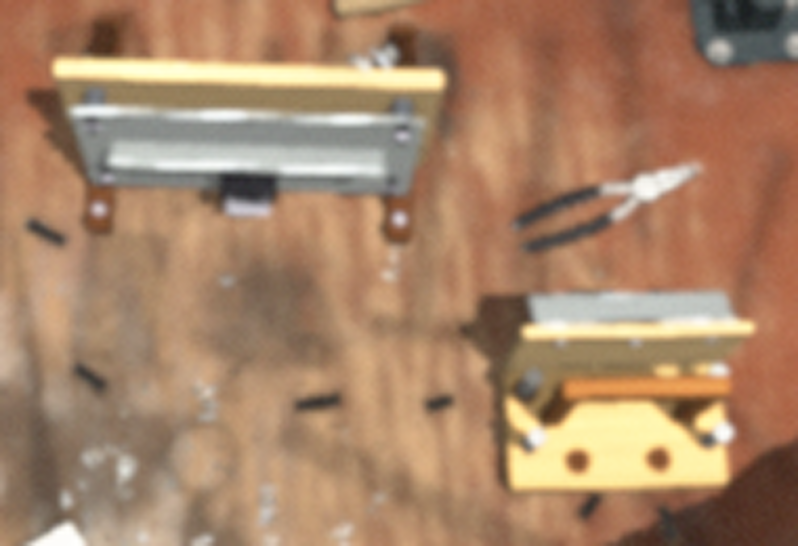

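View pics/sidec.png

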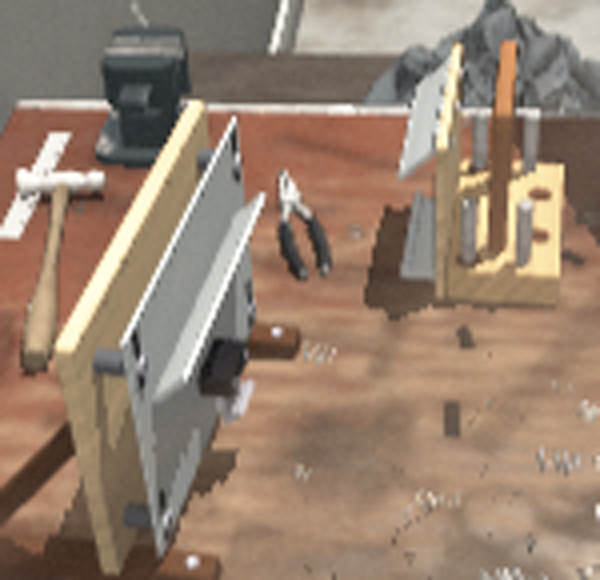

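The crops show these points (crop pixels):
- Caddy back plate top edge: (525,329) to (753,328)
- Handle bar: (565..730, 387)
- Block front edge: (508,489) to (727,487)
- Board top: (55,68) to (443,77)
- Feet fronts: (98,232) and (399,242)

```bash
python3 - <<'E'
from h import *
np.set_printoptions(precision=4,suppress=True)
c=cams.capture("top");s=cams.capture("side")
def T(u,v,z): return onz(c,(200+(u+.5)/4.2-.5,118+(v+.5)/4.2-.5),z)
def S(u,v,z): return onz(s,(150+(u+.5)/4-.5,110+(v+.5)/4-.5),z)
print("TOP")
for n,p in dict(plateL=(525,329,.135),plateR=(753,328,.135),barL=(565,387,.151),barR=(730,387,.151),blkFL=(510,487,.030),blkFR=(727,486,.030),blkFLb=(510,491,0),boardL=(55,68,.192),boardR=(443,77,.192),railL=(72,112,.185),railR=(425,119,.185),footL=(98,232,.0),footR=(399,242,.0),lipL=(110,150,.144),lipR=(385,150,.144),screwL=(98,208,.016),screwR=(399,218,.016)).items(): print(n,T(*p))
print("SIDE")
for n,p in dict(plateTopNear=(449,150,.0),boardTopNear=(65,352,.192),boardTopFar=(200,105,.192),railTopNear=(123,343,.185),railTopFar=(235,118,.185),lipNear=(186,380,.144),lipFar=(264,195,.144),plateCadTop=(458,47,.135),barFar=(509,42,.151),footNearTip=(218,562,.016),footFarTip=(299,330,.016),caddyblkNear=(560,300,0),cadback=(437,300,0)).items(): print(n,S(*p))
E
```

```text
TOP
plateL [ 0.5142 -0.2184  0.135 ]
plateR [ 0.5028 -0.3657  0.135 ]
barL [ 0.4713 -0.2373  0.151 ]
barR [ 0.4627 -0.3418  0.151 ]
blkFL [ 0.4257 -0.2113  0.03  ]
blkFR [ 0.4142 -0.3604  0.03  ]
blkFLb [ 0.4266 -0.2149  0.    ]
boardL [0.6966 0.0703 0.192 ]
boardR [ 0.6702 -0.1759  0.192 ]
railL [0.6687 0.0618 0.185 ]
railR [ 0.6454 -0.1625  0.185 ]
footL [0.6387 0.0626 0.    ]
footR [ 0.6134 -0.1542  0.    ]
lipL [0.6544 0.0416 0.144 ]
lipR [ 0.6395 -0.1386  0.144 ]
screwL [0.6522 0.0604 0.016 ]
screwR [ 0.627  -0.1545  0.016 ]
SIDE
plateTopNear [ 0.5092 -0.423   0.    ]
boardTopNear [0.695  0.0753 0.192 ]
boardTopFar [ 0.6651 -0.1683  0.192 ]
railTopNear [0.6697 0.059  0.185 ]
railTopFar [ 0.6427 -0.1649  0.185 ]
lipNear [0.6442 0.0408 0.144 ]
lipFar [ 0.6237 -0.1386  0.144 ]
plateCadTop [ 0.5026 -0.3564  0.135 ]
barFar [ 0.4646 -0.3359  0.151 ]
footNearTip [0.6357 0.0593 0.016 ]
footFarTip [ 0.6101 -0.1572  0.016 ]
caddyblkNear [ 0.4216 -0.2188  0.    ]
cadback [ 0.5135 -0.2153  0.    ]
```

```bash
cat >> h.py <<'E'
from scipy.spatial.transform import Rotation as Rn
np.set_printoptions(precision=4,suppress=True)
CY,SY=-0.078,-0.114           # caddy (on bench) and stand yaw
SO=np.array([.6588,-.0515,0]) # stand origin
def Rtool(yaw,tilt):          # tool rot when holding the caddy with that yaw/tilt (top to rail = +tilt)
    Rc=Rn.from_euler('z',yaw).as_matrix()@Rn.from_euler('y',tilt).as_matrix()
    return Rc@np.array([[0,1,0],[1,0,0],[0,0,-1.]])
def delta(P,R,o=None):        # shift+turn in tool axes from measured pose
    o=o or env.get_obs();A=np.array(o["tcp_rot"])
    print("d",A.T@(np.array(P)-o["ee_pos"]),"turn",Rn.from_matrix(A.T@R).as_rotvec())
def state():
    o=env.get_obs();print("t",round(o["t"],2),"p",np.array(o["ee_pos"]),"F",np.array(o["contact_force"]),"M",np.array(o["wrist_torque"]),"gap",o["finger_gap"],o["gripper_force"]);return o
def tri(c1,p1,c2,p2):
    Ms=[]
    for c in(c1,c2):
        R,t,K=PR(c);Ms.append(K@np.c_[R,t])
    X=cv2.triangulatePoints(Ms[0],Ms[1],np.array(p1,float).reshape(2,1),np.array(p2,float).reshape(2,1))[:,0];return X[:3]/X[3]
E
python3 - <<'E'
from h import *
c=cams.capture("top");s=cams.capture("side")
def t(u,v): return (200+(u+.5)/4.2-.5,118+(v+.5)/4.2-.5)
def S(u,v): return (150+(u+.5)/4-.5,110+(v+.5)/4-.5)
for n,a,b in(("railL",(72,112),(123,343)),("railR",(425,119),(235,118)),("lipL",(107,165),(186,380)),("lipR",(387,172),(264,195)),("boardL",(55,62),(65,352)),("boardR",(443,71),(200,105))):
    X=tri(c,t(*a),s,S(*b));print(n,X,"stand",Rn.from_euler('z',-SY).apply(X-SO), "reproj",proj(c,X)[0]-t(*a))
delta([.468,-.2893,.30],Rtool(CY,0))
E
```

```text
railL [0.6683 0.0616 0.1871] stand [-0.0035  0.1135  0.1871] reproj [-0.0121 -0.1165]
railR [ 0.6438 -0.1622  0.1871] stand [-0.0023 -0.1117  0.1871] reproj [0.0257 0.3406]
lipL [0.6434 0.044  0.1469] stand [-0.0262  0.0932  0.1469] reproj [-0.     -0.0002]
lipR [ 0.6241 -0.1384  0.1442] stand [-0.0246 -0.0903  0.1442] reproj [0.0041 0.0811]
boardL [0.6999 0.0702 0.1887] stand [0.027  0.1256 0.1887] reproj [0.0852 0.6643]
boardR [ 0.6722 -0.1767  0.1886] stand [ 0.0275 -0.1229  0.1886] reproj [0.1044 1.1195]
d [ 0.3162 -0.1747  0.0026] turn [-0.0002 -0.0001 -1.088 ]
```

The rows are not in the units I measure in: shifts go in shares of 0.8 m and turns go in shares of 2 rad. I convert before sending: 0.316 m / 0.8 = 0.395, -0.175 m / 0.8 = -0.2188, -1.088 rad / 2 = -0.544.

Call:
carry_out(
  rows=[
    {"claw": 0.61,"tx": 0.395,"ty": -0.2188,"tz": 0.0038,"az": -0.544},
    {"claw": 0.61,"tx": 0.395,"ty": -0.2188,"tz": 0.0038,"az": -0.544},
    {"claw": 0.61,"tx": 0.395,"ty": -0.2188,"tz": 0.0038,"az": -0.544},
    {"claw": 0.61,"tx": 0.395,"ty": -0.2188,"tz": 0.0038,"az": -0.544},
    {"claw": 0.61,"tx": 0.395,"ty": -0.2188,"tz": 0.0038,"az": -0.544},
  ],
  squeeze=40,
)

```text
$.rows[0]: bad value
```

Call:
carry_out(
  rows=[
    {"claw": 0.61},
    {"claw": 0.61},
  ],
)

```text
$.rows[0]: bad value
```

```bash
python3 - <<'E'
from h import *
state();delta([.468,-.2893,.235],Rtool(CY,0))
E
```

```text
t 0.4 p [ 0.2461 -0.5744  0.3025] F [ 0.33   -0.3512 -0.731 ] M [ 0.0172 -0.0253  0.0244] gap 1.0017709180556391 0.0
d [ 0.3162 -0.1747  0.0676] turn [-0.0002 -0.0001 -1.088 ]
```

Scaled: 0.316 m / 0.8 = 0.395, -0.175 m / 0.8 = -0.2188, -1.088 rad / 2 = -0.544.

Call:
carry_out(
  rows=[
    {"claw": 0.61,"tx": 0.395,"ty": -0.2188,"tz": 0.0038,"ax": 0,"ay": 0,"az": -0.544},
    {"claw": 0.61,"tx": 0.395,"ty": -0.2188,"tz": 0.0038,"ax": 0,"ay": 0,"az": -0.544},
    {"claw": 0.61,"tx": 0.395,"ty": -0.2188,"tz": 0.0038,"ax": 0,"ay": 0,"az": -0.544},
    {"claw": 0.61,"tx": 0.395,"ty": -0.2188,"tz": 0.0038,"ax": 0,"ay": 0,"az": -0.544},
    {"claw": 0.61,"tx": 0.395,"ty": -0.2188,"tz": 0.0038,"ax": 0,"ay": 0,"az": -0.544},
  ],
  squeeze=40,
)

```text
t: 1.02
ee_pos: [0.4387, -0.326, 0.3004]
tcp_rot: [[0.221, 0.975, 0.001], [0.975, -0.221, -0.001], [-0.001, 0.001, -1.0]]
contact_force: [0.3, -0.5, 0.2]
finger_gap: 0.474
gripper_force: 0.0
```

Call:
carry_out(
  rows=[
    {"claw": 0.61,"tx": 0,"ty": 0,"tz": 0,"ax": 0,"ay": 0,"az": 0},
    {"claw": 0.61,"tx": 0,"ty": 0,"tz": 0,"ax": 0,"ay": 0,"az": 0},
  ],
)

```text
t: 1.27
ee_pos: [0.4374, -0.3282, 0.3]
tcp_rot: [[0.228, 0.974, -0.0], [0.974, -0.228, -0.001], [-0.001, -0.0, -1.0]]
contact_force: [-0.2, -1.0, -0.5]
finger_gap: 0.39
gripper_force: 0.0
```

```bash
python3 - <<'E'
from h import *
o=state();delta([.468,-.2893,.235],Rtool(CY,0))
c=cams.capture("wrist");print(c["tool_from_camera"]);cv2.imwrite("pics/w0.png",c["color"][:,:,::-1])
E
```

```text
t 1.27 p [ 0.4374 -0.3282  0.3   ] F [-0.226  -0.9651 -0.4629] M [-0.0817 -0.0078  0.0593] gap 0.39006357643408257 0.0
d [0.0448 0.0209 0.065 ] turn [-0.0003  0.0006 -0.1516]
[[-0.0007 -0.9519 -0.3064  0.0848]
 [ 1.     -0.0006 -0.0005 -0.0002]
 [ 0.0003 -0.3064  0.9519 -0.0828]
 [ 0.      0.      0.      1.    ]]
```

Scaled: 0.055 m / 0.8 = 0.0688, 0.045 m / 0.8 = 0.0563, 0.0006 rad / 2 = 0.0003.

Call:
carry_out(
  rows=[
    {"claw": 0.61,"tx": 0.0563,"ty": 0.0263,"tz": 0.0375,"ax": 0,"ay": 0.0003,"az": -0.076},
    {"claw": 0.61,"tx": 0.0563,"ty": 0.0263,"tz": 0.0688,"ax": 0,"ay": 0.0003,"az": -0.076},
    {"claw": 0.61,"tx": 0.0563,"ty": 0.0263,"tz": 0.0688,"ax": 0,"ay": 0.0003,"az": -0.076},
    {"claw": 0.61,"tx": 0.0563,"ty": 0.0263,"tz": 0.0688,"ax": 0,"ay": 0.0003,"az": -0.076},
  ],
)

```text
t: 1.82
ee_pos: [0.4679, -0.2902, 0.2458]
tcp_rot: [[0.08, 0.997, 0.0], [0.997, -0.08, -0.0], [-0.0, 0.0, -1.0]]
contact_force: [0.6, 0.3, 0.4]
finger_gap: 0.391
gripper_force: 0.0
```

```bash
python3 - <<'E'
from h import *
o=state();delta([.468,-.2893,.198],Rtool(CY,0))
c=cams.capture("wrist");cv2.imwrite("pics/w1.png",c["color"][:,:,::-1])
E
```

```text
t 1.82 p [ 0.4679 -0.2902  0.2458] F [0.6376 0.3456 0.4255] M [-0.0828 -0.0648 -0.0059] gap 0.3914522348345081 0.0
d [ 0.0009 -0.      0.0478] turn [ 0.0004  0.0002 -0.0016]
```

View pics/w1.png

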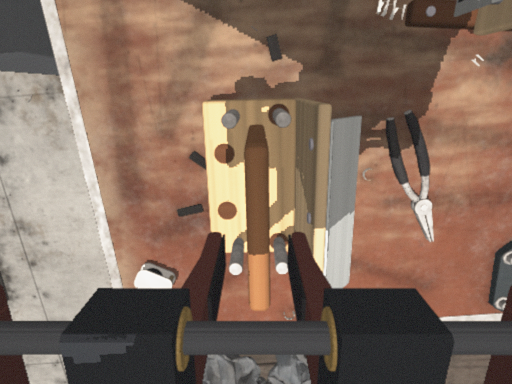

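The bar (u 246–270, v 125–310) lies between the fingers. Next I'll check the grasp's position along the bar using the strip ends (v 117–288) and the bar ends.

```bash
python3 - <<'E'
from h import *
o=env.get_obs();c=cams.capture("wrist");K=np.array(c["mtx"]);M=np.array(c["tool_from_camera"]);print(K[0,0],K[:2,2])
A=np.array(o["tcp_rot"]);p=np.array(o["ee_pos"])
for n,u,v,z in(("barF",258,127,.151),("barN",259,309,.151),("stripF",360,117,.100),("stripN",345,288,.1),("plF",329,104,.135),("blkF",204,102,.03),("plate top mid",327,200,.135)):
    d=A@M[:3,:3]@np.linalg.inv(K)@[u,v,1];q=p+A@M[:3,3];X=q+d*(z-q[2])/d[2];Y=Rn.from_euler('z',-CY).apply(X-[.470,-.2895,0]);print(n,X,"caddy",Y)
E
```

```text
326.3746562797634 [256.1784 194.1851]
barF [ 0.4742 -0.225   0.151 ] caddy [-0.0008  0.0646  0.151 ]
barN [ 0.4658 -0.3405  0.151 ] caddy [-0.0002 -0.0512  0.151 ]
stripF [ 0.5443 -0.2294  0.1   ] caddy [0.0693 0.0657 0.1   ]
stripN [ 0.5345 -0.3647  0.1   ] caddy [ 0.0701 -0.07    0.1   ]
plF [ 0.5158 -0.217   0.135 ] caddy [0.04   0.0758 0.135 ]
blkF [ 0.4281 -0.2128  0.03  ] caddy [-0.0477  0.0732  0.03  ]
plate top mid [ 0.5138 -0.2752  0.135 ] caddy [0.0426 0.0176 0.135 ]
```

Scaled: 0.048 m / 0.8 = 0.06, 0.001 m / 0.8 = 0.0013.

Call:
carry_out(
  rows=[
    {"claw": 0.61,"tx": 0,"ty": 0.0013,"tz": 0.025,"ax": 0,"ay": 0,"az": 0},
    {"claw": 0.61,"tx": 0,"ty": 0.0013,"tz": 0.06,"ax": 0,"ay": 0,"az": 0},
    {"claw": 0.61,"tx": 0,"ty": 0.0013,"tz": 0.06,"ax": 0,"ay": 0,"az": 0},
    {"claw": 1,"tx": 0,"ty": 0.0013,"tz": 0.06,"ax": 0,"ay": 0,"az": 0},
    {"claw": 1,"tx": 0,"ty": 0.0013,"tz": 0.06,"ax": 0,"ay": 0,"az": 0},
  ],
)

```text
t: 2.55
ee_pos: [0.47, -0.2891, 0.1984]
tcp_rot: [[0.077, 0.997, 0.002], [0.997, -0.077, -0.001], [-0.0, 0.002, -1.0]]
contact_force: [-0.5, -0.2, 0.6]
finger_gap: 0.202
gripper_force: 0.0
```

Scaled: -0.09 m / 0.8 = -0.1125, -0.06 m / 0.8 = -0.075.

Call:
carry_out(
  rows=[
    {"claw": 1,"tx": 0,"ty": 0,"tz": 0,"ax": 0,"ay": 0,"az": 0},
    {"claw": 1,"tx": 0,"ty": 0,"tz": 0,"ax": 0,"ay": 0,"az": 0},
    {"claw": 1,"tx": 0,"ty": 0,"tz": -0.0125,"ax": 0,"ay": 0,"az": 0},
    {"claw": 1,"tx": 0,"ty": 0,"tz": -0.075,"ax": 0,"ay": 0,"az": 0},
    {"claw": 1,"tx": 0,"ty": 0,"tz": -0.1125,"ax": 0,"ay": 0,"az": 0},
  ],
  squeeze=40,
)

```text
t: 3.18
ee_pos: [0.4698, -0.2886, 0.2892]
tcp_rot: [[0.076, 0.997, 0.002], [0.997, -0.076, 0.0], [0.0, 0.001, -1.0]]
contact_force: [0.5, -1.3, -3.9]
finger_gap: 0.154
gripper_force: 39.9
```

```bash
python3 - <<'E'
from h import *
state()
E
```

```text
t 3.17 p [ 0.4698 -0.2886  0.2892] F [ 0.5101 -1.3096 -3.9092] M [-0.1019 -0.0341 -0.0644] gap 0.15444086357111686 39.94928419589996
```

```bash
cat >> h.py <<'E'
L=np.array([-.070,0,.0982])
def tcp_for(x,y,z,th,yaw=SY):
    R=Rtool(yaw,th);Rc=Rn.from_euler('z',yaw).as_matrix()@Rn.from_euler('y',th).as_matrix()
    return SO+Rn.from_euler('z',SY).apply([x,y,z])+Rc@L,R
def edge(o=None):
    o=o or env.get_obs();A=np.array(o["tcp_rot"]);Rc=A@np.array([[0,1,0],[1,0,0],[0,0,-1.]]).T
    E=Rn.from_euler('z',-SY).apply(np.array(o["ee_pos"])-Rc@L-SO);e=Rn.from_matrix(Rc).as_euler('ZYX')
    print("edge in stand",E,"yaw-SY",e[0]-SY,"tilt",e[1],"roll",e[2])
E
python3 - <<'E'
from h import *
edge();P,R=tcp_for(-.045,0,.175,.25);print(P);delta(P,R)
E
```

```text
edge in stand [-0.0907 -0.2544  0.1911] yaw-SY 0.03779961292403704 tilt -0.0014933274245867434 roll 0.0002662750980681819
[ 0.5708 -0.0414  0.2875]
d [0.2542 0.0819 0.0019] turn [0.2515 0.0044 0.0376]
```

Scaled: 0.24 m / 0.8 = 0.3, 0.195 m / 0.8 = 0.2438, 0.251 rad / 2 = 0.1255.

Call:
carry_out(
  rows=[
    {"claw": 1,"tx": 0.0375,"ty": 0.0063,"tz": -0.0125,"ax": 0,"ay": 0,"az": 0},
    {"claw": 1,"tx": 0.1063,"ty": 0.025,"tz": -0.0125,"ax": 0.025,"ay": 0,"az": 0.005},
    {"claw": 1,"tx": 0.175,"ty": 0.05,"tz": -0.0125,"ax": 0.06,"ay": 0.001,"az": 0.01},
    {"claw": 1,"tx": 0.2438,"ty": 0.075,"tz": -0.0125,"ax": 0.1,"ay": 0.002,"az": 0.015},
    {"claw": 1,"tx": 0.3,"ty": 0.0938,"tz": 0,"ax": 0.1255,"ay": 0.002,"az": 0.019},
  ],
)

```text
t: 3.8
ee_pos: [0.5638, -0.0525, 0.2879]
tcp_rot: [[0.113, 0.962, -0.247], [0.994, -0.11, 0.029], [0.0, -0.248, -0.969]]
contact_force: [-0.1, -1.1, -3.4]
finger_gap: 0.153
gripper_force: 40.0
```

Scaled: 0.014 m / 0.8 = 0.0175, 0.007 m / 0.8 = 0.0088.

Call:
carry_out(
  rows=[
    {"claw": 1,"tx": 0.0175,"ty": 0.0088,"tz": 0,"ax": 0,"ay": 0,"az": 0},
    {"claw": 1,"tx": 0.0175,"ty": 0.0088,"tz": 0,"ax": 0,"ay": 0,"az": 0},
    {"claw": 1,"tx": 0.0175,"ty": 0.0088,"tz": 0,"ax": 0,"ay": 0,"az": 0},
  ],
)

```text
t: 4.18
ee_pos: [0.5705, -0.044, 0.2857]
tcp_rot: [[0.116, 0.962, -0.246], [0.993, -0.113, 0.027], [-0.002, -0.248, -0.969]]
contact_force: [-0.4, -1.0, -2.6]
finger_gap: 0.159
gripper_force: 40.0
```

```bash
python3 - <<'E'
from h import *
state();edge();P,R=tcp_for(-.022,0,.165,.25);print(P);delta(P,R)
c=cams.capture("top");s=cams.capture("side")
a=cv2.resize(c["color"][100:230,190:340],(400,347));b=cv2.resize(s["color"][60:260,130:330],(400,400),interpolation=cv2.INTER_CUBIC)
o=np.zeros((400,800,3),np.uint8);o[:347,:400]=a;o[:,400:]=b;cv2.imwrite("pics/ap.png",o[:,:,::-1])
E
```

```text
t 4.17 p [ 0.5705 -0.044   0.2857] F [-0.4042 -0.9752 -2.6269] M [-0.1233 -0.4967  0.0208] gap 0.15923810594192178 39.99827563762665
edge in stand [-0.0451 -0.0029  0.1732] yaw-SY -0.003092050970399607 tilt 0.2505220250404463 roll -0.0016194003663412004
[ 0.5937 -0.044   0.2775]
d [0.0027 0.0244 0.0023] turn [-0.0005  0.0009 -0.003 ]
```

View pics/ap.png

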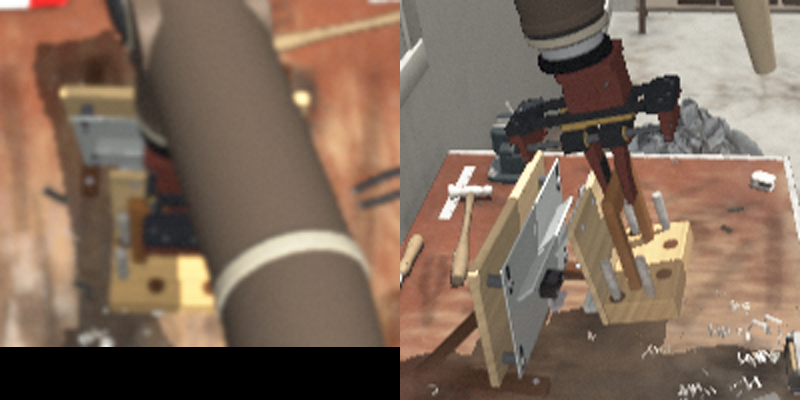

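Scaled: 0.026 m / 0.8 = 0.0325, 0.021 m / 0.8 = 0.0263, -0.003 rad / 2 = -0.0015.

Call:
carry_out(
  rows=[
    {"claw": 1,"tx": 0.0038,"ty": 0.0125,"tz": -0.0038,"ax": 0,"ay": 0,"az": -0.0015},
    {"claw": 1,"tx": 0.0038,"ty": 0.0263,"tz": -0.0063,"ax": 0,"ay": 0,"az": -0.0015},
    {"claw": 1,"tx": 0.0038,"ty": 0.0325,"tz": -0.0081,"ax": 0,"ay": 0,"az": -0.0015},
    {"claw": 1,"tx": 0.0038,"ty": 0.0325,"tz": -0.0081,"ax": 0,"ay": 0,"az": -0.0015},
  ],
)

```text
t: 4.78
ee_pos: [0.5982, -0.0421, 0.2849]
tcp_rot: [[0.112, 0.963, -0.247], [0.994, -0.108, 0.028], [0.001, -0.249, -0.969]]
contact_force: [0.8, 0.5, -3.3]
finger_gap: 0.16
gripper_force: 40.0
```

Scaled: 0.004 m / 0.8 = 0.005, -0.001 m / 0.8 = -0.0013.

Call:
carry_out(
  rows=[
    {"claw": 1,"tx": 0,"ty": 0.0013,"tz": -0.0004,"ax": 0,"ay": 0,"az": 0},
    {"claw": 1,"tx": 0,"ty": 0.0025,"tz": -0.0006,"ax": 0,"ay": 0,"az": 0},
    {"claw": 1,"tx": 0,"ty": 0.0038,"tz": -0.001,"ax": 0,"ay": 0,"az": 0},
    {"claw": 1,"tx": 0,"ty": 0.005,"tz": -0.0013,"ax": 0,"ay": 0,"az": 0},
  ],
)

```text
t: 5.28
ee_pos: [0.602, -0.0426, 0.2854]
tcp_rot: [[0.111, 0.963, -0.247], [0.994, -0.108, 0.028], [0.0, -0.248, -0.969]]
contact_force: [0.1, 0.2, -3.1]
finger_gap: 0.158
gripper_force: 40.0
```

```bash
python3 - <<'E'
from h import *
state();edge()
E
```

```text
t 5.28 p [ 0.602  -0.0426  0.2854] F [ 0.1295  0.196  -3.1292] M [-0.0323 -0.5159  0.0022] gap 0.15806145173915756 39.998356103897095
edge in stand [-0.014   0.0026  0.1729] yaw-SY 0.0024334514986699557 tilt 0.25086808887981404 roll 0.0005021389353466466
```

Call:
carry_out(
  rows=[
    {"claw": 1,"tx": 0,"ty": 0.0013,"tz": -0.0004,"ax": 0,"ay": 0,"az": 0},
    {"claw": 1,"tx": 0,"ty": 0.0025,"tz": -0.0006,"ax": 0,"ay": 0,"az": 0},
    {"claw": 1,"tx": 0,"ty": 0.0038,"tz": -0.001,"ax": 0,"ay": 0,"az": 0},
    {"claw": 1,"tx": 0,"ty": 0.005,"tz": -0.0013,"ax": 0,"ay": 0,"az": 0},
  ],
)

```text
t: 5.78
ee_pos: [0.6061, -0.043, 0.2852]
tcp_rot: [[0.111, 0.963, -0.247], [0.994, -0.108, 0.028], [0.001, -0.248, -0.969]]
contact_force: [0.2, -0.1, -4.4]
finger_gap: 0.154
gripper_force: 40.0
```

Scaled: 0.002 m / 0.8 = 0.0025, 0.001 m / 0.8 = 0.0013.

Call:
carry_out(
  rows=[
    {"claw": 1,"tx": 0,"ty": 0.0013,"tz": -0.0004,"ax": 0,"ay": 0,"az": 0},
    {"claw": 1,"tx": 0,"ty": 0.0025,"tz": -0.0006,"ax": 0,"ay": 0,"az": 0},
  ],
)

```text
t: 6.02
ee_pos: [0.6082, -0.0432, 0.2853]
tcp_rot: [[0.111, 0.963, -0.247], [0.994, -0.108, 0.028], [0.001, -0.248, -0.969]]
contact_force: [0.7, -0.2, -3.6]
finger_gap: 0.158
gripper_force: 40.0
```

Scaled: 0.002 m / 0.8 = 0.0025, 0.001 m / 0.8 = 0.0013.

Call:
carry_out(
  rows=[
    {"claw": 1,"tx": 0,"ty": 0.0013,"tz": -0.0004,"ax": 0,"ay": 0,"az": 0},
    {"claw": 1,"tx": 0,"ty": 0.0025,"tz": -0.0006,"ax": 0,"ay": 0,"az": 0},
  ],
)

```text
t: 6.28
ee_pos: [0.6101, -0.0434, 0.2852]
tcp_rot: [[0.111, 0.963, -0.247], [0.994, -0.108, 0.028], [0.001, -0.249, -0.969]]
contact_force: [-2.0, 0.3, -3.5]
finger_gap: 0.162
gripper_force: 40.0
```

Scaled: 0.002 m / 0.8 = 0.0025, 0.001 m / 0.8 = 0.0013.

Call:
carry_out(
  rows=[
    {"claw": 1,"tx": 0,"ty": 0.0013,"tz": -0.0004,"ax": 0,"ay": 0,"az": 0},
    {"claw": 1,"tx": 0,"ty": 0.0025,"tz": -0.0006,"ax": 0,"ay": 0,"az": 0},
  ],
)

```text
t: 6.52
ee_pos: [0.6109, -0.0434, 0.285]
tcp_rot: [[0.111, 0.962, -0.251], [0.994, -0.108, 0.029], [0.0, -0.252, -0.968]]
contact_force: [-7.9, 1.3, -1.6]
finger_gap: 0.158
gripper_force: 40.0
```

Call:
carry_out(
  rows=[
    {"claw": 1,"tx": 0,"ty": -0.0044,"tz": 0.0013,"ax": 0,"ay": 0,"az": 0},
    {"claw": 1,"tx": 0,"ty": -0.0044,"tz": 0.0013,"ax": 0,"ay": 0,"az": 0},
    {"claw": 1,"tx": 0,"ty": 0,"tz": 0.0183,"ax": 0,"ay": 0,"az": 0},
    {"claw": 1,"tx": 0,"ty": 0.0015,"tz": 0.0244,"ax": 0,"ay": 0,"az": 0},
    {"claw": 1,"tx": 0,"ty": 0.0015,"tz": 0.0244,"ax": 0,"ay": 0,"az": 0},
  ],
)

```text
t: 7.15
ee_pos: [0.6083, -0.0434, 0.2651]
tcp_rot: [[0.111, 0.962, -0.248], [0.994, -0.108, 0.028], [0.0, -0.25, -0.968]]
contact_force: [0.4, -0.3, -4.0]
finger_gap: 0.155
gripper_force: 40.0
```

```bash
python3 - <<'E'
from h import *
state();edge()
E
```

```text
t 7.15 p [ 0.6083 -0.0434  0.2651] F [ 0.3692 -0.294  -4.0347] M [-0.0733 -0.5568  0.009 ] gap 0.15458267305367293 39.99845087528229
edge in stand [-0.0078  0.0025  0.1525] yaw-SY 0.00247751860997672 tilt 0.25240099556144124 roll 0.0005108236349217476
```

Scaled: 0.007 m / 0.8 = 0.0088, 0.0055 m / 0.8 = 0.0069.

Call:
carry_out(
  rows=[
    {"claw": 1,"tx": 0,"ty": 0.0006,"tz": 0.0025,"ax": 0,"ay": 0,"az": 0},
    {"claw": 1,"tx": 0,"ty": 0.0013,"tz": 0.005,"ax": 0,"ay": 0,"az": 0},
    {"claw": 1,"tx": 0,"ty": 0.0018,"tz": 0.0069,"ax": 0,"ay": 0,"az": 0},
    {"claw": 1,"tx": 0,"ty": 0.0023,"tz": 0.0088,"ax": 0,"ay": 0,"az": 0},
  ],
)

```text
t: 7.65
ee_pos: [0.6086, -0.0433, 0.2588]
tcp_rot: [[0.111, 0.963, -0.247], [0.994, -0.108, 0.028], [0.001, -0.248, -0.969]]
contact_force: [-0.7, 0.3, -4.4]
finger_gap: 0.157
gripper_force: 40.0
```

Scaled: 0.0036 m / 0.8 = 0.0045, 0.0024 m / 0.8 = 0.003.

Call:
carry_out(
  rows=[
    {"claw": 1,"tx": 0,"ty": 0.0004,"tz": 0.0015,"ax": 0,"ay": 0,"az": 0},
    {"claw": 1,"tx": 0,"ty": 0.0008,"tz": 0.003,"ax": 0,"ay": 0,"az": 0},
    {"claw": 1,"tx": 0,"ty": 0.0011,"tz": 0.0045,"ax": 0,"ay": 0,"az": 0},
  ],
)

```text
t: 8.02
ee_pos: [0.6083, -0.0432, 0.255]
tcp_rot: [[0.111, 0.963, -0.247], [0.994, -0.108, 0.028], [0.0, -0.249, -0.969]]
contact_force: [-0.9, -0.2, -2.7]
finger_gap: 0.157
gripper_force: 40.0
```

Scaled: 0.0024 m / 0.8 = 0.003, 0.0012 m / 0.8 = 0.0015.

Call:
carry_out(
  rows=[
    {"claw": 1,"tx": 0,"ty": 0.0004,"tz": 0.0015,"ax": 0,"ay": 0,"az": 0},
    {"claw": 1,"tx": 0,"ty": 0.0008,"tz": 0.003,"ax": 0,"ay": 0,"az": 0},
  ],
)

```text
t: 8.28
ee_pos: [0.6081, -0.0432, 0.2525]
tcp_rot: [[0.111, 0.962, -0.248], [0.994, -0.108, 0.028], [0.0, -0.249, -0.968]]
contact_force: [-3.6, 0.2, -1.4]
finger_gap: 0.156
gripper_force: 40.0
```

```bash
python3 - <<'E'
from h import *
for i in range(3): cams.capture("wrist"); state()
edge()
c=cams.capture("side");b=c["color"][70:250,140:290];cv2.imwrite("pics/s2.png",cv2.resize(b,None,fx=3.3,fy=3.3,interpolation=cv2.INTER_CUBIC)[:,:,::-1])
E
```

```text
t 8.32 p [ 0.6081 -0.0432  0.2523] F [-2.5656 -0.1228 -3.4512] M [-0.0078  0.3236 -0.0034] gap 0.1546000707679823 39.99864220619202
t 8.38 p [ 0.6081 -0.0432  0.2523] F [-2.8456  0.6776 -2.705 ] M [0.0113 0.3766 0.0043] gap 0.15795642750673128 39.99849736690521
t 8.43 p [ 0.6082 -0.0432  0.2524] F [-2.0081 -0.396  -3.2764] M [ 0.09    0.4327 -0.0202] gap 0.15565842603192775 39.998531341552734
edge in stand [-0.008   0.0026  0.1398] yaw-SY 0.0025578192904036207 tilt 0.2520418898482817 roll 0.0004992192967241058
```

View pics/s2.png

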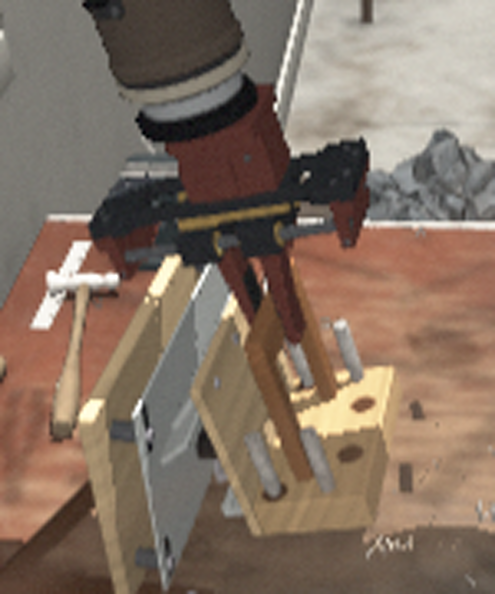

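The picture shows the caddy tilted at the rail. The moment change puts the contact point low, so the foot is meeting the catch housing. I'll add tilt about the strip edge.

```bash
python3 - <<'E'
from h import *
P,R=tcp_for(-.008,0.0015,.140,.35);delta(P,R)
P,R=tcp_for(-.008,0.0015,.145,.35);delta(P,R)
E
```

```text
d [-0.001   0.0098 -0.0065] turn [0.098  0.0003 0.0024]
d [-0.001   0.0086 -0.0114] turn [0.098  0.0003 0.0024]
```

Scaled: -0.0114 m / 0.8 = -0.0143, 0.0098 m / 0.8 = 0.0123, 0.098 rad / 2 = 0.049.

Call:
carry_out(
  rows=[
    {"claw": 1,"tx": -0.0006,"ty": 0.0038,"tz": -0.01,"ax": 0.02,"ay": 0,"az": 0.0005},
    {"claw": 1,"tx": -0.0013,"ty": 0.0108,"tz": -0.0143,"ax": 0.049,"ay": 0.0002,"az": 0.0012},
    {"claw": 1,"tx": -0.0013,"ty": 0.0108,"tz": -0.0143,"ax": 0.049,"ay": 0.0002,"az": 0.0012},
    {"claw": 1,"tx": -0.0013,"ty": 0.0123,"tz": -0.0081,"ax": 0.049,"ay": 0.0002,"az": 0.0012},
    {"claw": 1,"tx": -0.0013,"ty": 0.0123,"tz": -0.0081,"ax": 0.049,"ay": 0.0002,"az": 0.0012},
  ],
)

```text
t: 9.1
ee_pos: [0.619, -0.0455, 0.256]
tcp_rot: [[0.114, 0.934, -0.34], [0.994, -0.107, 0.039], [-0.0, -0.342, -0.94]]
contact_force: [-0.9, -0.2, -3.5]
finger_gap: 0.157
gripper_force: 40.0
```

```bash
python3 - <<'E'
from h import *
state();edge()
E
```

```text
t 9.1 p [ 0.619  -0.0455  0.256 ] F [-0.8995 -0.2159 -3.4731] M [-0.1385 -0.6933 -0.0191] gap 0.15705608962452547 39.99840259552002
edge in stand [-0.008   0.0014  0.1398] yaw-SY 0.00010299747605749254 tilt 0.34889303095530844 roll -8.547491612337366e-05
```

Scaled: 0.0033 m / 0.8 = 0.0041, 0.0022 m / 0.8 = 0.0028.

Call:
carry_out(
  rows=[
    {"claw": 1,"tx": 0,"ty": 0.0005,"tz": 0.0014,"ax": 0,"ay": 0,"az": 0},
    {"claw": 1,"tx": 0,"ty": 0.001,"tz": 0.0028,"ax": 0,"ay": 0,"az": 0},
    {"claw": 1,"tx": 0,"ty": 0.0015,"tz": 0.0041,"ax": 0,"ay": 0,"az": 0},
  ],
)

```text
t: 9.48
ee_pos: [0.6194, -0.0455, 0.253]
tcp_rot: [[0.114, 0.934, -0.339], [0.993, -0.107, 0.039], [0.0, -0.342, -0.94]]
contact_force: [-0.0, -0.5, -4.4]
finger_gap: 0.16
gripper_force: 40.0
```

Scaled: 0.0022 m / 0.8 = 0.0028, 0.0011 m / 0.8 = 0.0014.

Call:
carry_out(
  rows=[
    {"claw": 1,"tx": 0,"ty": 0.0005,"tz": 0.0014,"ax": 0,"ay": 0,"az": 0},
    {"claw": 1,"tx": 0,"ty": 0.001,"tz": 0.0028,"ax": 0,"ay": 0,"az": 0},
  ],
)

```text
t: 9.72
ee_pos: [0.62, -0.0455, 0.2511]
tcp_rot: [[0.114, 0.934, -0.338], [0.993, -0.107, 0.039], [0.0, -0.34, -0.94]]
contact_force: [1.7, -0.6, 0.3]
finger_gap: 0.161
gripper_force: 40.0
```

Call:
carry_out(
  rows=[
    {"claw": 1,"tx": 0,"ty": 0.0005,"tz": 0.0014,"ax": 0,"ay": 0,"az": 0},
    {"claw": 1,"tx": 0,"ty": 0.001,"tz": 0.0028,"ax": 0,"ay": 0,"az": 0},
  ],
)

```text
t: 9.98
ee_pos: [0.6204, -0.0454, 0.2496]
tcp_rot: [[0.114, 0.935, -0.337], [0.993, -0.107, 0.039], [0.0, -0.339, -0.941]]
contact_force: [1.9, -0.3, 9.3]
finger_gap: 0.158
gripper_force: 40.0
```

```bash
python3 - <<'E'
from h import *
state();edge()
E
```

```text
t 9.97 p [ 0.6204 -0.0454  0.2496] F [ 1.9227 -0.2683  9.251 ] M [-0.1097 -1.021  -0.1364] gap 0.15765961126330028 40.00737726688385
edge in stand [-0.0062  0.0017  0.1335] yaw-SY -0.0001968416428252684 tilt 0.3456586511543682 roll 0.0005152373557941459
```

Scaled: -0.001 m / 0.8 = -0.0013, -0.0003 m / 0.8 = -0.0004.

Call:
carry_out(
  rows=[
    {"claw": 1,"tx": 0,"ty": -0.0004,"tz": -0.0013,"ax": 0,"ay": 0,"az": 0},
    {"claw": 1,"tx": 0,"ty": -0.0004,"tz": -0.0013,"ax": 0,"ay": 0,"az": 0},
    {"claw": 1,"tx": 0,"ty": -0.0004,"tz": -0.0013,"ax": 0,"ay": 0,"az": 0},
  ],
)

```text
t: 10.35
ee_pos: [0.6205, -0.0455, 0.25]
tcp_rot: [[0.114, 0.935, -0.337], [0.993, -0.107, 0.039], [0.001, -0.339, -0.941]]
contact_force: [4.7, 0.4, 2.2]
finger_gap: 0.159
gripper_force: 40.0
```

```bash
python3 - <<'E'
from h import *
state();edge()
for th in(.3,.25,.2,.15,.1,.05,0): P,R=tcp_for(-.0065,0.0015,.1335,th);print(th,end=' ');delta(P,R)
E
```

```text
t 10.35 p [ 0.6205 -0.0455  0.25  ] F [4.6724 0.3771 2.1521] M [-0.1332 -1.9496 -0.1791] gap 0.1590893126949409 40.00606834888458
edge in stand [-0.0061  0.0017  0.1339] yaw-SY -0.00020397096376541246 tilt 0.34570635808585015 roll 0.0005620722498169625
0.3 d [-0.0001 -0.0047  0.0038] turn [-0.0457 -0.0006 -0.0002]
0.25 d [-0.0001 -0.0093  0.0076] turn [-0.0957 -0.0006 -0.0002]
0.2 d [-0.0001 -0.0138  0.0117] turn [-0.1457 -0.0006 -0.0002]
0.15 d [-0.0001 -0.018   0.016 ] turn [-0.1957 -0.0006 -0.0003]
0.1 d [-0.0002 -0.022   0.0205] turn [-0.2457 -0.0006 -0.0003]
0.05 d [-0.0002 -0.0258  0.0251] turn [-0.2957 -0.0006 -0.0003]
0 d [-0.0002 -0.0294  0.03  ] turn [-0.3457 -0.0006 -0.0003]
```

Scaled: -0.0093 m / 0.8 = -0.0116, 0.0076 m / 0.8 = 0.0095, -0.096 rad / 2 = -0.048.

Call:
carry_out(
  rows=[
    {"claw": 1,"tx": 0,"ty": -0.003,"tz": 0.0024,"ax": -0.0115,"ay": 0,"az": 0},
    {"claw": 1,"tx": 0,"ty": -0.0059,"tz": 0.0048,"ax": -0.023,"ay": 0,"az": 0},
    {"claw": 1,"tx": 0,"ty": -0.0088,"tz": 0.0071,"ax": -0.0355,"ay": 0,"az": 0},
    {"claw": 1,"tx": 0,"ty": -0.0116,"tz": 0.0095,"ax": -0.048,"ay": 0,"az": 0},
    {"claw": 1,"tx": 0,"ty": -0.0116,"tz": 0.0095,"ax": -0.048,"ay": 0,"az": 0},
  ],
)

```text
t: 10.98
ee_pos: [0.6093, -0.0442, 0.2464]
tcp_rot: [[0.114, 0.963, -0.244], [0.993, -0.11, 0.028], [0.001, -0.246, -0.969]]
contact_force: [5.6, 0.1, 2.0]
finger_gap: 0.158
gripper_force: 40.0
```

```bash
python3 - <<'E'
from h import *
state();edge()
for th in(.2,.15,.1,.05,0): P,R=tcp_for(-.0065,0.0015,.1335,th);print(th,end=' ');delta(P,R)
E
```

```text
t 10.97 p [ 0.6093 -0.0442  0.2464] F [5.6345 0.0533 2.0077] M [-0.0911 -2.1266 -0.1653] gap 0.1578996253750416 40.00556409358978
edge in stand [-0.0063  0.0017  0.134 ] yaw-SY -0.0001680323143146284 tilt 0.2481147533231971 roll 0.0005190276626051149
0.2 d [-0.0001 -0.0047  0.004 ] turn [-0.0481 -0.0006 -0.0002]
0.15 d [-0.0001 -0.0094  0.0078] turn [-0.0981 -0.0006 -0.0002]
0.1 d [-0.0001 -0.0138  0.0119] turn [-0.1481 -0.0005 -0.0002]
0.05 d [-0.0001 -0.0181  0.0162] turn [-0.1981 -0.0005 -0.0002]
0 d [-0.0001 -0.0221  0.0207] turn [-0.2481 -0.0005 -0.0002]
```

Scaled: -0.0084 m / 0.8 = -0.0105, 0.0076 m / 0.8 = 0.0095, -0.098 rad / 2 = -0.049.

Call:
carry_out(
  rows=[
    {"claw": 1,"tx": 0,"ty": -0.0019,"tz": 0.0023,"ax": -0.0125,"ay": 0,"az": 0},
    {"claw": 1,"tx": 0,"ty": -0.0046,"tz": 0.0048,"ax": -0.024,"ay": 0,"az": 0},
    {"claw": 1,"tx": 0,"ty": -0.0076,"tz": 0.0071,"ax": -0.0365,"ay": 0,"az": 0},
    {"claw": 1,"tx": 0,"ty": -0.0105,"tz": 0.0095,"ax": -0.049,"ay": 0,"az": 0},
  ],
)

```text
t: 11.48
ee_pos: [0.5991, -0.043, 0.2417]
tcp_rot: [[0.114, 0.982, -0.149], [0.993, -0.113, 0.018], [0.0, -0.15, -0.989]]
contact_force: [4.6, -0.4, 7.0]
finger_gap: 0.154
gripper_force: 40.0
```

```bash
python3 - <<'E'
from h import *
state();edge()
for th in(.1,.05,0): P,R=tcp_for(-.0065,0.0015,.1335,th);print(th,end=' ');delta(P,R)
E
```

```text
t 11.47 p [ 0.5991 -0.043   0.2417] F [ 4.6173 -0.4211  6.9994] M [-0.0239 -0.9105 -0.1312] gap 0.153885922927872 40.007423758506775
edge in stand [-0.0059  0.0016  0.1341] yaw-SY -0.0003921603703259252 tilt 0.1510165632870144 roll 0.0003568684715453199
0.1 d [-0.0001 -0.0054  0.0044] turn [-0.051  -0.0004 -0.0004]
0.05 d [-0.0001 -0.0101  0.0082] turn [-0.101  -0.0004 -0.0004]
0 d [-0.0001 -0.0145  0.0123] turn [-0.151  -0.0004 -0.0004]
```

Scaled: -0.0068 m / 0.8 = -0.0085, 0.0016 m / 0.8 = 0.002, -0.051 rad / 2 = -0.0255.

Call:
carry_out(
  rows=[
    {"claw": 1,"tx": 0,"ty": -0.003,"tz": 0.002,"ax": -0.0125,"ay": 0,"az": 0},
    {"claw": 1,"tx": 0,"ty": -0.0061,"tz": 0.0048,"ax": -0.0255,"ay": 0,"az": 0},
    {"claw": 1,"tx": 0,"ty": -0.0085,"tz": 0.0066,"ax": -0.0355,"ay": 0,"az": 0},
  ],
)

```text
t: 11.85
ee_pos: [0.5916, -0.0421, 0.2372]
tcp_rot: [[0.114, 0.99, -0.079], [0.993, -0.114, 0.009], [0.0, -0.08, -0.997]]
contact_force: [4.0, 0.2, 4.5]
finger_gap: 0.154
gripper_force: 40.0
```

```bash
python3 - <<'E'
from h import *
state();edge()
for th in(.05,0,-.01): P,R=tcp_for(-.006,0.0015,.1340,th);print(th,end=' ');delta(P,R)
E
```

```text
t 11.85 p [ 0.5916 -0.0421  0.2372] F [4.031  0.1995 4.5205] M [ 0.0031 -1.502  -0.1692] gap 0.1535300022002058 40.009599924087524
edge in stand [-0.0059  0.0017  0.1337] yaw-SY -0.00024214607678481326 tilt 0.07991529429031718 roll 0.00033537112964195787
0.05 d [-0.0002 -0.003   0.0019] turn [-0.0299 -0.0004 -0.0002]
0 d [-0.0002 -0.0077  0.0056] turn [-0.0799 -0.0003 -0.0003]
-0.01 d [-0.0002 -0.0086  0.0064] turn [-0.0899 -0.0003 -0.0003]
```

Scaled: -0.0048 m / 0.8 = -0.006, -0.003 m / 0.8 = -0.0038, -0.05 rad / 2 = -0.025.

Call:
carry_out(
  rows=[
    {"claw": 1,"tx": 0,"ty": -0.0019,"tz": 0.0013,"ax": -0.0075,"ay": 0,"az": 0},
    {"claw": 1,"tx": 0,"ty": -0.0038,"tz": 0.0024,"ax": -0.015,"ay": 0,"az": 0},
    {"claw": 1,"tx": 0,"ty": -0.006,"tz": 0.0044,"ax": -0.025,"ay": 0,"az": 0},
  ],
)

```text
t: 12.22
ee_pos: [0.5865, -0.0415, 0.2338]
tcp_rot: [[0.114, 0.993, -0.03], [0.993, -0.114, 0.004], [0.0, -0.031, -1.0]]
contact_force: [3.5, -0.6, 9.3]
finger_gap: 0.156
gripper_force: 40.0
```

Scaled: -0.0029 m / 0.8 = -0.0036, 0.0021 m / 0.8 = 0.0026, -0.03 rad / 2 = -0.015.

Call:
carry_out(
  rows=[
    {"claw": 1,"tx": 0,"ty": -0.0019,"tz": 0.0013,"ax": -0.0075,"ay": 0,"az": 0},
    {"claw": 1,"tx": 0,"ty": -0.0036,"tz": 0.0026,"ax": -0.015,"ay": 0,"az": 0},
  ],
)

```text
t: 12.48
ee_pos: [0.5838, -0.0412, 0.2322]
tcp_rot: [[0.114, 0.993, -0.0], [0.993, -0.114, 0.0], [0.0, -0.0, -1.0]]
contact_force: [3.8, -1.4, 14.7]
finger_gap: 0.156
gripper_force: 40.0
```

```bash
python3 - <<'E'
from h import *
state();edge()
c=cams.capture("side");b=c["color"][110:230,150:270];cv2.imwrite("pics/s3.png",cv2.resize(b,None,fx=5,fy=5,interpolation=cv2.INTER_CUBIC)[:,:,::-1])
E
```

```text
t 12.47 p [ 0.5838 -0.0412  0.2322] F [ 3.7975 -1.4143 14.6539] M [-0.0679 -0.9772 -0.2115] gap 0.15639450914642564 40.013816356658936
edge in stand [-0.0057  0.0017  0.134 ] yaw-SY -0.00018271140324498114 tilt 0.0001542397533074169 roll 0.0003581943667095716
```

View pics/s3.png

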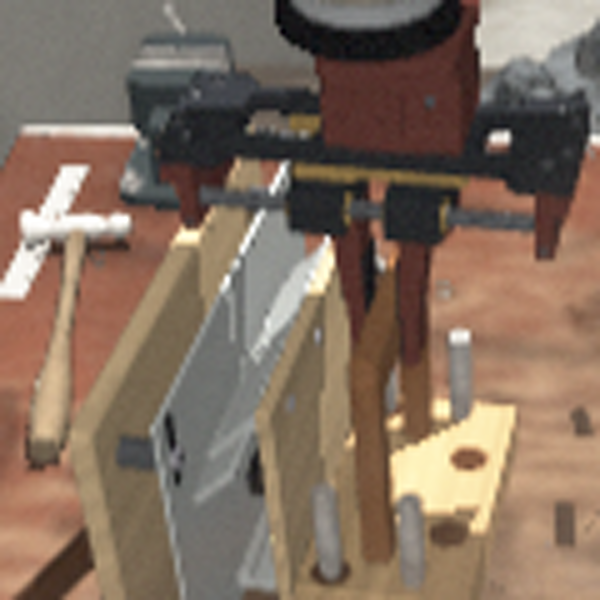

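Scaled: -0.0013 m / 0.8 = -0.0016, -0.0008 m / 0.8 = -0.001.

Call:
carry_out(
  rows=[
    {"claw": 1,"tx": 0,"ty": 0,"tz": -0.001,"ax": 0,"ay": 0,"az": 0},
    {"claw": 1,"tx": 0,"ty": 0.0006,"tz": -0.0016,"ax": 0,"ay": 0,"az": 0},
    {"claw": 1,"tx": 0,"ty": 0.0006,"tz": -0.0016,"ax": 0,"ay": 0,"az": 0},
  ],
)

```text
t: 12.9
ee_pos: [0.5839, -0.0412, 0.2323]
tcp_rot: [[0.114, 0.993, -0.002], [0.993, -0.114, 0.001], [0.001, -0.002, -1.0]]
contact_force: [4.8, 0.1, 3.2]
finger_gap: 0.159
gripper_force: 40.0
```

```bash
python3 - <<'E'
from h import *
state();edge()
E
```

```text
t 12.9 p [ 0.5839 -0.0412  0.2323] F [4.7799 0.1028 3.2418] M [ 0.0715 -1.7078 -0.1732] gap 0.15903791889880445 40.01191556453705
edge in stand [-0.0058  0.0018  0.134 ] yaw-SY -0.0001552160049850676 tilt 0.002316136020892534 roll 0.0006134229812654601
```

Scaled: 0.001 m / 0.8 = 0.0013, 0.0008 m / 0.8 = 0.001.

Call:
carry_out(
  rows=[
    {"claw": 1,"tx": 0,"ty": 0.001,"tz": -0.0004,"ax": 0,"ay": 0,"az": 0},
    {"claw": 1,"tx": 0,"ty": 0.0013,"tz": -0.0004,"ax": 0,"ay": 0,"az": 0},
  ],
)

```text
t: 13.15
ee_pos: [0.5841, -0.0413, 0.2324]
tcp_rot: [[0.114, 0.993, -0.004], [0.994, -0.114, 0.001], [0.0, -0.004, -1.0]]
contact_force: [2.1, 0.9, 4.7]
finger_gap: 0.155
gripper_force: 40.0
```

Call:
carry_out(
  rows=[
    {"claw": 0.61,"tx": 0,"ty": 0,"tz": 0,"ax": 0,"ay": 0,"az": 0},
    {"claw": 0.61,"tx": 0,"ty": 0,"tz": 0,"ax": 0,"ay": 0,"az": 0},
    {"claw": 0.61,"tx": 0,"ty": 0,"tz": 0,"ax": 0,"ay": 0,"az": 0},
  ],
)

```text
t: 13.52
ee_pos: [0.5836, -0.0416, 0.2318]
tcp_rot: [[0.114, 0.993, -0.006], [0.994, -0.114, 0.0], [-0.0, -0.006, -1.0]]
contact_force: [0.2, 0.9, -0.2]
finger_gap: 0.386
gripper_force: 0.0
```

```bash
python3 - <<'E'
from h import *
state()
c=cams.capture("side");b=c["color"][110:230,150:270];cv2.imwrite("pics/s4.png",cv2.resize(b,None,fx=5,fy=5,interpolation=cv2.INTER_CUBIC)[:,:,::-1])
E
```

```text
t 13.53 p [ 0.5836 -0.0416  0.2318] F [ 0.2234  0.9245 -0.1826] M [-0.0151 -0.0798 -0.0121] gap 0.3860895011311301 0.0
```

View pics/s4.png

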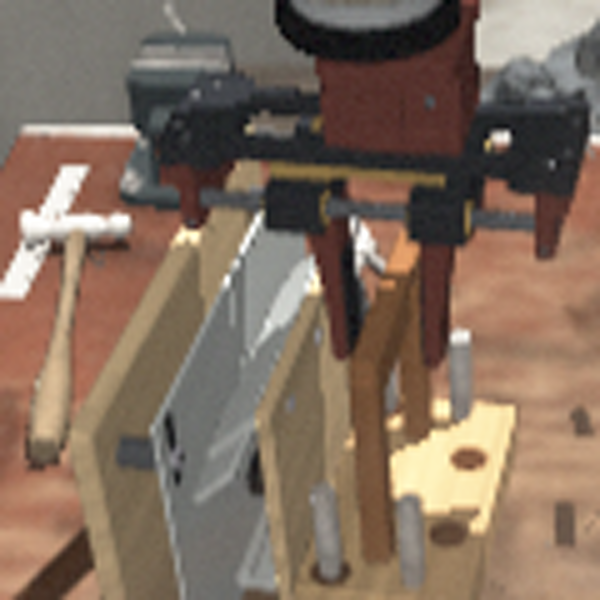

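After release the caddy stands upright exactly as before: back plate corner at (258,412), block edge at (515,405). So the catch holds it. I'll withdraw straight up.

Scaled: -0.12 m / 0.8 = -0.15, -0.07 m / 0.8 = -0.0875.

Call:
carry_out(
  rows=[
    {"claw": 0.61,"tx": 0,"ty": 0,"tz": -0.0125,"ax": 0,"ay": 0,"az": 0},
    {"claw": 0.61,"tx": 0,"ty": 0,"tz": -0.0375,"ax": 0,"ay": 0,"az": 0},
    {"claw": 0.61,"tx": 0,"ty": 0,"tz": -0.0875,"ax": 0,"ay": 0,"az": 0},
    {"claw": 0.61,"tx": 0,"ty": 0,"tz": -0.15,"ax": 0,"ay": 0,"az": 0},
    {"claw": 0.61,"tx": 0,"ty": 0,"tz": -0.15,"ax": 0,"ay": 0,"az": 0},
  ],
)

```text
t: 14.2
ee_pos: [0.5862, -0.0411, 0.3574]
tcp_rot: [[0.114, 0.994, 0.004], [0.994, -0.114, 0.0], [0.001, 0.004, -1.0]]
contact_force: [-0.4, 0.2, -0.2]
finger_gap: 0.392
gripper_force: 0.0
```

```bash
python3 - <<'E'
from h import *
state()
c=cams.capture("side");b=cv2.resize(c["color"][110:230,150:270],None,fx=5,fy=5,interpolation=cv2.INTER_CUBIC);cv2.imwrite("pics/s5.png",b[:,:,::-1])
a=cv2.imread("pics/s4.png")[:,:,::-1]
d=np.abs(a.astype(int)-b)[380:].mean();print("mean diff low half",d)
E
```

```text
t 14.2 p [ 0.5862 -0.0411  0.3574] F [-0.446   0.1715 -0.2427] M [-0.0884 -0.0583  0.0216] gap 0.39160764572774376 0.0
mean diff low half 4.313123737373737
```

View pics/s5.png

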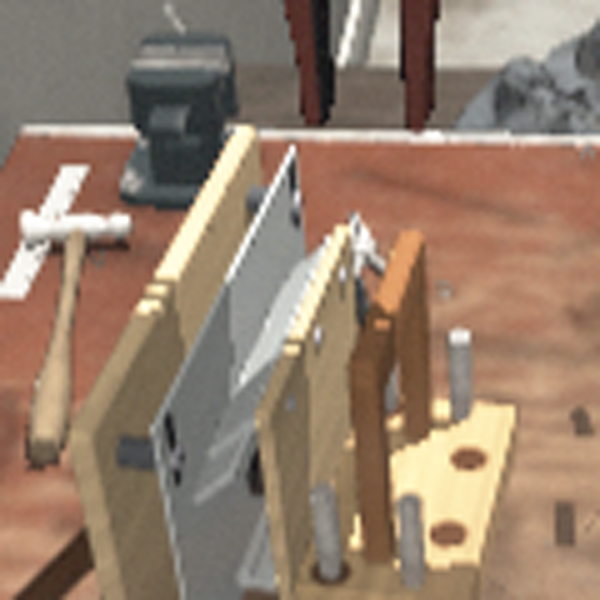

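```bash
python3 -c "
from rig import job
print(job.sign_off())"
```

```text
the job is handed in; nothing more can be done
None
```

The caddy hangs upright on the rail, about 2 mm off the middle by my pose estimate. I couldn't see the catch directly, but the caddy stayed put when released, so it looks latched. My force readings passed your 12 N mark twice, at about 13 N while seating the strip and 18 N while swinging the bottom in; the job is handed in and its result was not shown to me.

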